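Unlatch the carrying case and stow the dropper bottle

ROBOT

A 6-joint arm with a two-finger parallel gripper is mounted at the origin on a cart in front of the work surface, level with it; the furniture and walls round the work are solid. World frame = base frame: x ahead of the robot, y to its left, z up, the work surface at z = 0. Lengths are in m, angles in degrees, forces in N, time in s.
With the tool pointing down it reaches from about 0.3 to 0.75 m from the base axis. Payload 8.5 kg.
Tool frame: the origin (TCP) lies on the centre line of the jaws, within the pads' length; the fingertips stand 11 mm ahead of it and the grasp point (between the pads) lies 8 mm behind it; z points along the fingers, y is the line along which they close (so a half turn about z gives the same grasp; the last joint's range is limited). The gripper opens to 85 mm and grips with 20 to 120 N. Pads are 22 mm wide; open, the fingers measure 114 mm over their backs; the gripper's body (76 mm by 85 mm) begins 54 mm behind the grasp point. The pads swing forward as they close: fully open they stand 13 mm farther back than shut.
Start: joints at [-77.08, 21.807, 74.336, -0, 83.858, -12.336], TCP at [0.235, -0.497, 0.242] pointing down, gripper open.
Joint ranges: [-178.18, 178.18], [-50.72, 133.34], [12.68, 142.11], [-81.47, 261.47], [9.98, 163.14], [-165.26, 165.26]. Speed limits (degrees/s): [136.94, 136.94, 180, 180, 180, 180].

INTERFACE

Orientations are given as a 3x3 rotation matrix whose columns are the frame's x, y, z axes.
In Python, from rig import env gives the robot as it stands.
- The arm moves only by the tool tcp_steps, called after "Request:" in YAML: its name, and indented under it one key for each argument. Schema: {"type":"object","properties":{"motion":{"type":"array","items":{"type":"number"},"minItems":5,"maxItems":50},"squeeze":{"type":"number"},"only":{"type":"string"},"quiet":{"type":"boolean"},"lines":{"type":"string"}},"required":["motion"],"additionalProperties":false}. motion is one flat list of numbers that holds 1 to 10 rows one after another, with no inner brackets; each row has 5 numbers: dx, dy, dz in m, then a turn about the tool's z in degrees, then the finger opening in m; each row shifts and turns the commanded pose from where the row before left it, along the tool's axes as they then stand; what a row does not reach is not made up. A row lasts 1/10 s, in which the tool goes at most 0.05 m and 8.59 degrees, less where a joint would pass 70% of its speed; a pose out of reach is approached as far as the arm can. The fingers move at their own pace and stop on an object; squeeze is the grip in N (left out, the last holds). Time passes only in rows, so rows that do not move let the fingers close. The tool returns the time, the measured TCP pose, the force, the opening and the grip force at its end. only (a regular expression) keeps the lines of the reply that match it, lines (a string "A,B") keeps lines A to B, and quiet returns only ok. Input that does not fit is refused with a message, and nothing moves.
- env.observe(): the state, without advancing time (a new reading comes with each control period).
- env.get_image(name): name is "scene" or "top" or "wrist"; returns a dict with "pixels" (384x512x3 uint8, red, green, blue), "K" (3x3 intrinsics, pixels), "extrinsics" (4x4, takes a point from world to camera coordinates). Camera axes: x right, y down, z forward; pixel columns grow to the right and rows downward; lengths in m; the calibration is good to about 2 mm. A picture is of the moment at which its call begins. There is no depth.
- env.close_job(): hands the job in; it is judged then, once.
The state is a dict: "time_s": time; "q": joint angles; "qvel": joint speeds; "joint_efforts": joint torques, N m; "position": TCP position; "tool_rot": TCP orientation; "ft_force": force on the tool from outside, world axes, zero at the start; "wrist_torque": the same for the moment, N m; "grip_width": finger opening in m; "gripper_force": force on a finger pad.
Only numpy, scipy, OpenCV 4.12 (cv2) and the standard library are available. Lean on these libraries where they do the work, as an engineer would, in place of code of your own. Each camera call takes 0.05 s, during which the arm holds its last target. There are 200 camera calls.

TASK

Release the draw latch on the front of the closed metal case: lift its lever outward and up past centre until the wire hook springs clear of the catch. Then swing the lid up by its handle to upright or beyond so that it stays open, and set the brown dropper bottle gently, standing upright, on the floor inside the case. Do not tip the bottle over or drop it, and leave the beaker, the tube rack and the specimen tin where they stand.

Things in the scene. Friction and masses are not known exactly. Their poses are not given: they have to be found in the camera images.
- case: Plain aluminium case, fixed. Body 140 mm deep (x), 200 wide (y), 115 high; 145 high with the lid shut, plus handle. Open on top under the lid, walls 4 mm. Origin: centre of the underside, on the table. x runs from the front (latch, facing the robot's right) to the back (lid hinge), y to the left, z up. Inner floor 10 mm above the origin, 132 x 192 mm. Latch in the middle of the front.
- latch_lever (a joint): Steel lever's angle about latch_pivot. 0 = closed, hanging down the front; grows as its lower end is drawn out and up; 1.57 = level, pointing away from the case; stop at 2.3. The sprung wire hook pulls it shut for the first 0.35 rad (up to 8 N at the tab), then open, and springs clear of the catch by itself at about 1.5: raise to about 1.8. Let go, the lever drops; the hook stays off.
- lever_tab (a point): Middle of the finger tab at the lever's lower end: sheet 36 mm wide (case y), 3 thick, 22 long, sloping down and outward. Closed: 26 mm in front of the case front, 36 mm up, 62 mm from latch_pivot. Pinch it across the 36 mm; it turns between the pads as the lever swings. The case is taller and its catch juts out, so an upright gripper hits it: lean the tool back 25 to 45 degrees.
- latch_pivot (a point): Hinge axis of the latch lever (along the case's y): 15 mm in front of the case's front face (x = -85 mm in the case's frame), 98 mm up. Does not move with the lever.
- hook_bar (a point): Middle of the cross bar (30 mm wide, 5 mm thick) at the end of the wire hook, two 52 mm wires turning on the lever 18 mm from latch_pivot. Latched: it lies in the catch, within 2 mm of the point keeper. Released: a weak spring has thrown it outward and down in front of the lever, more than 25 mm from the catch.
- keeper (a point): The catch on the lid's front that the hook bar lies in: 20 mm wide shelf with an upturned lip 5 mm high, jutting 14 mm out. The point is where the bar's centre lies when latched, 7 mm in front of the lid's front, 132 mm above the table. Moves with the lid.
- case_lid (a joint): Angle of the lid about lid_hinge. 0 = shut, 1.57 = upright, stop at 1.85. Stiff hinge: the lid stays wherever it is left; moving it needs about 4 to 7 N at the handle. Locked while the hook is in the catch.
- lid_handle (a point): Middle of the black round bar handle on the lid: 12 mm thick, 76 mm long along the case's y, on posts at both ends. Lid shut: 177 mm above the table, axis 32 mm above the lid's top, 30 mm behind the lid's front edge; 110 mm in front of the hinge axis and 62 mm above it. Moves with the lid.
- lid_hinge (a point): Lid hinge axis (along the case's y) at the top back edge of the case, at x = +70 mm in the case's frame, 115 mm above the table. The lid is 140 x 200 mm, 30 mm high, hollow below.
- dropper_bottle: Brown glass dropper bottle with a rubber teat, 108 mm high, standing loose on the table left or right of the case. Cylindrical body 37 mm in diameter up to 70 mm above its foot; grip it there. Origin: centre of its underside, z up. About 0.06 kg.
- glass_beaker: Bystander: clear glass beaker, 80 mm in diameter, 97 mm high, standing on the other side of the case. Origin: centre of its underside. Leave alone.
- rack: Bystander: blue microtube rack, 62 x 128 x 44 mm, lying behind the case to the right. Origin: centre of its underside. Leave alone.
- tin: Bystander: grey specimen tin, 66 x 120 x 72 mm, behind the case to the left. Origin: centre of its underside. Leave alone.

How it is judged:
By the outcome, as a careful person would: the job done as asked, in the order asked, and still so for the second after the job is handed in, with the robot touching nothing.
It also fails if it takes over 72 s, if anything falls off the work surface, if the arm or the gripper's body presses on something with over 40 N, if the wrist force passes 120 N, or if a joint passes its speed limit or range.

## Working session

There is one attempt and no reset: what is moved stays moved. The work goes in short steps, Python scripts to look and compute and a tool call to move; the robot and the scene stay as the last step left them, time stands still between calls to the robot, and variables do not carry over. Pictures are saved under pics/ and viewed, at most 10 in all, crops included, and the job is handed in when it is done.

```bash
ls; mkdir -p pics; python3 - <<'E'
from rig import env
import cv2,numpy as np
for n in ["scene","top"]:
    d=env.get_image(n); cv2.imwrite(f"pics/{n}0.png",d["pixels"][:,:,::-1]); np.savez(f"{n}0.npz",**d)
    E=np.array(d["extrinsics"]); print(n,d["K"],(-E[:3,:3].T@E[:3,3]).round(3))
print(env.observe())
E
```

```text
pics
rig.py
scene [[352.56116108   0.         250.31295779]
 [  0.         352.56116108 190.3048735 ]
 [  0.           0.           1.        ]] [0.081 0.748 0.547]
top [[479.86052468   0.         263.57256762]
 [  0.         479.86052468 191.99128318]
 [  0.           0.           1.        ]] [ 0.447 -0.026  1.577]
{'time_s': 0.1, 'q': array([-7.70797428e+01,  2.18363673e+01,  7.43805783e+01,  2.07890912e-04,
        8.38568696e+01, -1.23333100e+01]), 'qvel': array([ 0.06030159, -0.05288268, -0.04191265, -0.01705234, -0.06507143,
       -0.04165947]), 'joint_efforts': array([ 3.88799381e-03, -4.49217474e+01, -2.31659442e+01, -1.51978420e-04,
        3.63819694e-03,  2.41884912e-06]), 'position': array([ 0.23460608, -0.49717397,  0.24177967]), 'tool_rot': array([[ 9.04428792e-01,  4.26624517e-01, -2.84545048e-04],
       [ 4.26624521e-01, -9.04427962e-01,  1.25650786e-03],
       [ 2.78706562e-04, -1.25781578e-03, -9.99999170e-01]]), 'ft_force': array([-0.37761429,  0.06359809,  0.38074712]), 'wrist_torque': array([-0.01128786,  0.00110915, -0.00018067]), 'gripper_force': 0.0, 'grip_width': 0.08558393827783384}
```
The rows only turn about tool z... "dx, dy, dz, then a turn about the tool's z". So how to lean the tool? Only turning about tool z: tool stays pointing down always?! Hmm. "lean the tool back 25 to 45 degrees". With only rotation about tool z, the tool axis cannot be tilted... unless reaching the workspace limit ("a pose out of reach is approached as far as the arm can"). Hmm. So the tool stays vertical. Then need to use upright gripper and find alternative: upright gripper hits the case catch? Tab is 26mm in front of the case front, at 36 mm up. Gripper body begins 54 mm behind the grasp point: at z 36+54=90mm; body 76 by 85 -> half ~38-42 mm; case front is 26 mm away; the keeper juts 14 mm at z 132. So body overlaps case. But one could pinch with different approach: gripping with tab not centered... pads 22 mm wide (the pad width is in tool x), ±11. Could offset tool 11mm outward: tool axis 35 mm in front of case... still hits catch. Alternatively hook the lever from below with a fingertip? Alternatively, push the tab outward from behind with a fingertip: the lever's gap behind tab... Tab slopes down and outward; tab is 36 wide; place one finger beside... Hmm: rotate gripper 90°, so fingers close along case x. One finger behind the tab? Gap between the case front and the tab is 26mm minus. Finger thickness: (114-85)/2 = 14.5 mm. Body at z of ~90: with one finger behind... body is 85 along... collides.

View pics/scene0.png

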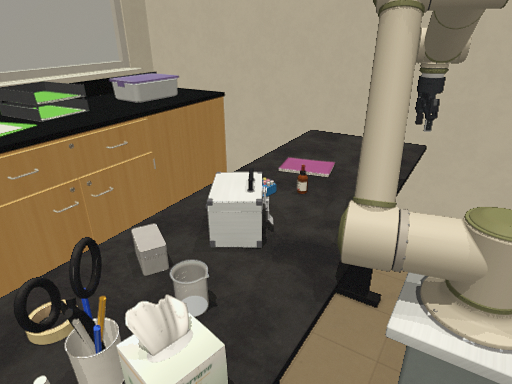

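View pics/top0.png

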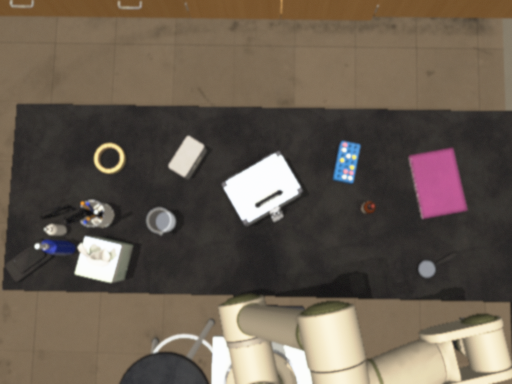

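The scene view shows the case at about (237,208), with its latch side facing right, the bottle at (302,182) and the beaker at (190,287). The top view shows the lid at (262,188), latch at (278,215), handle at (269,199), bottle at (368,208), rack at (347,162), tin at (187,157) and beaker at (161,221).

```bash
cat > h.py <<'E'
import numpy as np,cv2
def ray(d,uv):
    E=np.array(d["extrinsics"]);R=E[:3,:3];c=-R.T@E[:3,3]
    v=R.T@np.linalg.solve(np.array(d["K"]),[uv[0],uv[1],1.]);return c,v
def onz(d,uv,z):
    c,v=ray(d,uv);return c+v*(z-c[2])/v[2]
def proj(d,p):
    E=np.array(d["extrinsics"]);q=np.array(d["K"])@(E[:3,:3]@np.array(p)+E[:3,3]);return q[:2]/q[2]
def blob(m,box):
    u0,v0,u1,v1=box;k=np.zeros(m.shape,np.uint8);k[v0:v1,u0:u1]=m[v0:v1,u0:u1]
    n,l,s,c=cv2.connectedComponentsWithStats(k);i=1+np.argmax(s[1:,4]);return (l==i).astype(np.uint8),s[i],c[i]
E
python3 - <<'E'
from h import *
d=dict(np.load("top0.npz"));s=dict(np.load("scene0.npz"))
p=d["pixels"];g=p.min(2)
m,st,c=blob(((g>185)).astype(np.uint8),(210,140,310,232))
m=cv2.morphologyEx(m,cv2.MORPH_CLOSE,np.ones((9,9),np.uint8))
m=cv2.morphologyEx(m,cv2.MORPH_OPEN,np.ones((15,15),np.uint8))
cn=max(cv2.findContours(m,0,1)[0],key=cv2.contourArea)
r=cv2.minAreaRect(cn.astype(np.float32));b=cv2.boxPoints(r)
P=np.array([onz(d,q,.145) for q in b]);print(st,r,P.round(4))
print("sides",np.linalg.norm(P-np.roll(P,-1,0),axis=1).round(4),P.mean(0).round(4))
# handle
hm,st,c=blob((p.max(2)<90).astype(np.uint8)*1,(250,185,288,210));print("handle",st,c,onz(d,c,.183))
v=np.argwhere(hm)[:,::-1].astype(np.float32);r=cv2.minAreaRect(v);hb=np.array([onz(d,q,.183) for q in cv2.boxPoints(r)]);print(hb.round(4))
bm,st,c=blob(((p[...,0].astype(int)-p[...,2]>35)).astype(np.uint8),(355,195,385,222));print("bottle top",st,c,onz(d,c,.08),onz(d,c,.0))
q=s["pixels"].astype(int)
bm,st,c=blob((q[...,0]-q[...,2]>35).astype(np.uint8),(290,160,315,200));print("bottle scene",st,c)
for n,dd,bx in(("top",d,(205,135,390,235)),("scene",s,(190,150,320,260))):
    a,b_,e,f=bx;k=4
    cv2.imwrite(f"pics/{n}c.png",cv2.resize(dd["pixels"][b_:f,a:e,::-1],None,fx=k,fy=k,interpolation=2))
E
```

```text
[ 224  154   76   68 2958] ((262.58465576171875, 189.02308654785156), (51.47441101074219, 66.97875213623047), 60.2551155090332) [[ 0.6266  0.1341  0.145 ]
 [ 0.7314 -0.0392  0.145 ]
 [ 0.5968 -0.1181  0.145 ]
 [ 0.4939  0.0537  0.145 ]]
sides [0.2025 0.156  0.2003 0.1552] [0.6122 0.0076 0.145 ]
handle [256 191  25  15  52] [268.40384615 197.76923077] [ 0.58194477 -0.01080475  0.183     ]
[[ 0.5632  0.0268  0.183 ]
 [ 0.605  -0.0428  0.183 ]
 [ 0.5981 -0.0469  0.183 ]
 [ 0.5563  0.0227  0.183 ]]
bottle top [364 201  12  12 102] [369.07843137 206.78431373] [ 0.56986284 -0.32378815  0.08      ] [ 0.57642485 -0.33968578  0.        ]
bottle scene [298 175  10   8  71] [302.69014085 178.26760563]
```

View pics/topc.png

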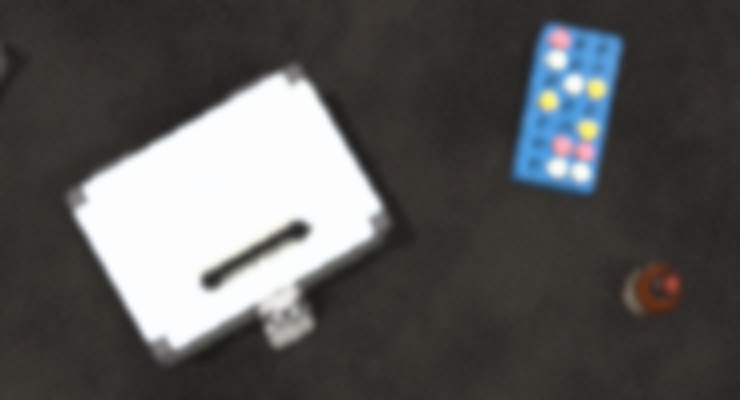

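View pics/scenec.png

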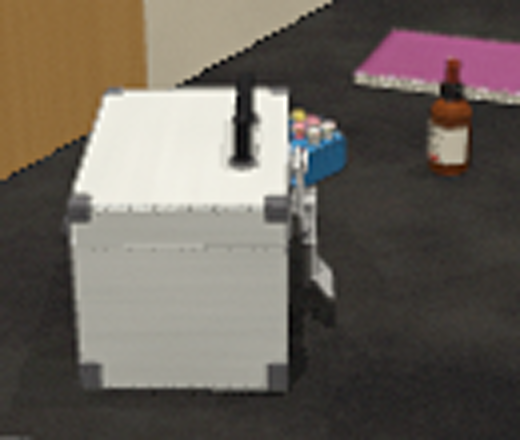

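Request:
tcp_steps:
  motion: [0,0,-0.05,-5.8,0.085,0.03,0,-0.04,0,0.085,0.05,0,0,0,0.085,0.05,0,0,0,0.085,0.05,0,0,0,0.085,0.05,0,0,0,0.085,0.05,0,0,0,0.085,0.05,0,0,0,0.085,0.05,0,0,0,0.085,0,-0.05,0,0,0.085]

```text
time_s: 1.1
position: [0.5412, -0.2598, 0.3251]
tool_rot: [[0.855, 0.518, -0.005], [0.518, -0.855, 0.005], [-0.002, -0.007, -1.0]]
ft_force: [-0.0, -0.9, -0.6]
grip_width: 0.0852
gripper_force: 0.0
```

Request:
tcp_steps:
  motion: [0,-0.05,0,0,0.085,0,-0.05,0,0,0.085,0,-0.05,0,0,0.085,0,-0.05,0,0,0.085,0,-0.05,0,0,0.085,0,-0.05,0,0,0.085,0,-0.05,0,0,0.085,0,-0.05,0,0,0.085,0,-0.05,0,0,0.085,0,-0.047,0,0,0.085]

```text
time_s: 2.1
position: [0.2763, 0.1685, 0.3323]
tool_rot: [[0.857, 0.515, 0.0], [0.515, -0.857, 0.0], [0.0, -0.0, -1.0]]
ft_force: [2.0, 0.6, 0.2]
grip_width: 0.0851
gripper_force: 0.0
```

```bash
python3 -c "
from rig import env
print(env.observe()['q'])"
```

```text
[ 1.00782888e+01 -5.76693237e+00  9.29568167e+01  7.72009203e-03
  9.27968119e+01  6.90546703e+01]
```

Request:
tcp_steps:
  motion: [0.05,0,0,0,0.085,0.05,0,0,0,0.085,0.05,0,0,0,0.085,0.05,0,0,0,0.085,0.05,0,0,0,0.085,0.05,0,0,0,0.085,0.05,0,0,0,0.085,0.05,0,0,0,0.085,0.05,0,0,0,0.085]

```text
time_s: 3.0
position: [0.6522, 0.3925, 0.3281]
tool_rot: [[0.857, 0.516, 0.003], [0.516, -0.857, 0.002], [0.004, -0.0, -1.0]]
ft_force: [0.5, 0.1, 0.9]
grip_width: 0.0849
gripper_force: 0.0
```

Request:
tcp_steps:
  motion: [0.05,0,0,0,0.085,0.05,0,0,0,0.085,0.05,0,0,0,0.085]

```text
time_s: 3.3
position: [0.6928, 0.4168, 0.2763]
tool_rot: [[0.854, 0.516, 0.061], [0.514, -0.857, 0.037], [0.072, -0.0, -0.997]]
ft_force: [0.2, 0.2, 0.6]
grip_width: 0.085
gripper_force: 0.0
```

```bash
python3 -c "
from rig import env
print(env.observe()['q'])"
```

```text
[ 22.4766003   51.62496512  12.7780511    0.68648943 111.51911646
  81.69697007]
```

Request:
tcp_steps:
  motion: [0.04,0,-0.03,0,0.085,0.04,0,-0.03,0,0.085,0.04,0,-0.03,0,0.085,0.04,0,-0.03,0,0.085]

```text
time_s: 3.7
position: [0.6893, 0.4148, 0.3383]
tool_rot: [[0.842, 0.516, 0.158], [0.507, -0.857, 0.094], [0.184, 0.001, -0.983]]
ft_force: [0.6, 0.1, -0.8]
grip_width: 0.0846
gripper_force: 0.0
```

Request:
tcp_steps:
  motion: [0.05,0,0,0,0.085,0.05,0,0,0,0.085,0.05,0,0,0,0.085,0.05,0,0,0,0.085]

```text
time_s: 4.1
position: [0.7318, 0.4404, 0.3009]
tool_rot: [[0.821, 0.516, 0.246], [0.494, -0.857, 0.148], [0.287, 0.0, -0.958]]
ft_force: [0.4, 1.3, -0.6]
grip_width: 0.0851
gripper_force: 0.0
```

```bash
python3 -c "
from rig import env
print(env.observe()['q'])"
```

```text
[ 22.41796731  50.57292394  12.69821796   2.48425448 100.22197342
  82.15850063]
```

Request:
tcp_steps:
  motion: [0.04,0,-0.03,0,0.085,0.05,0,0,0,0.085,0.04,0,-0.03,0,0.085,0.05,0,0,0,0.085]

```text
time_s: 4.5
position: [0.7384, 0.4447, 0.343]
tool_rot: [[0.788, 0.516, 0.336], [0.475, -0.857, 0.201], [0.391, 0.001, -0.92]]
ft_force: [0.1, 0.8, 0.9]
grip_width: 0.0849
gripper_force: 0.0
```

Request:
tcp_steps:
  motion: [0.04,0,-0.03,0,0.085,0.05,0,0,0,0.085,0.04,0,-0.03,0,0.085,0.05,0,0,0,0.085]

```text
time_s: 4.9
position: [0.7399, 0.4456, 0.39]
tool_rot: [[0.748, 0.516, 0.417], [0.451, -0.857, 0.25], [0.486, 0.001, -0.874]]
ft_force: [0.1, 0.4, 0.3]
grip_width: 0.0852
gripper_force: 0.0
```

```bash
python3 -c "
from rig import env
print(env.observe()['q'])"
```

```text
[21.9930427  45.38992236 12.67941214  4.3381865  93.13926971 82.26830912]
```

```bash
cat >> h.py <<'E'
def delta(p):
    from rig import env
    o=env.observe();return (np.array(o["tool_rot"]).T@(np.array(p)-o["position"])).round(4)
A=np.radians(31.1);EX=np.array([np.cos(A),np.sin(A),0]);EY=np.array([-np.sin(A),np.cos(A),0]);C=np.array([.6155,.0105,0])
def case(x,y,z): return C+x*EX+y*EY+np.array([0,0,z])
E
```

Request:
tcp_steps:
  motion: [0.04,0,-0.03,0,0.085,0.05,0,0,0,0.085,0.04,0,-0.03,0,0.085]

```text
time_s: 5.2
position: [0.7309, 0.4398, 0.4348]
tool_rot: [[0.719, 0.516, 0.465], [0.433, -0.857, 0.28], [0.543, -0.0, -0.84]]
ft_force: [0.5, 0.2, -0.7]
grip_width: 0.085
gripper_force: 0.0
```

```bash
python3 - <<'E'
from h import *
print(delta(case(-.17,0,.36)),delta(case(-.17,0,.30)))
E
```

```text
[-0.4522  0.3085 -0.2037] [-0.4848  0.3085 -0.1533]
```

Request:
tcp_steps:
  motion: [-0.037,0.024,-0.012,0,0.085,-0.037,0.024,-0.012,0,0.085,-0.037,0.024,-0.012,0,0.085,-0.037,0.024,-0.012,0,0.085,-0.037,0.024,-0.012,0,0.085,-0.037,0.024,-0.012,0,0.085,-0.037,0.024,-0.012,0,0.085]

```text
time_s: 5.9
position: [0.5958, 0.1665, 0.3709]
tool_rot: [[0.714, 0.517, 0.473], [0.434, -0.856, 0.281], [0.55, 0.005, -0.835]]
ft_force: [0.3, -0.6, 0.3]
grip_width: 0.0848
gripper_force: 0.0
```

Request:
tcp_steps:
  motion: [-0.037,0.024,-0.012,0,0.085,-0.037,0.024,-0.012,0,0.085,-0.037,0.024,-0.012,0,0.085,-0.037,0.024,-0.012,0,0.085,-0.037,0.024,-0.012,0,0.085,-0.037,0.024,-0.012,0,0.085,0,0,0,0,0.085,0,0,0,0,0.085]

```text
time_s: 6.7
position: [0.4788, -0.0728, 0.3088]
tool_rot: [[0.716, 0.515, 0.471], [0.434, -0.857, 0.277], [0.547, 0.006, -0.837]]
ft_force: [-0.3, 0.7, 0.3]
grip_width: 0.0853
gripper_force: 0.0
```

```bash
python3 - <<'E'
from h import *
from rig import env
print(env.observe()["q"].round(1))
d=env.get_image("wrist");np.savez("w1.npz",**d);cv2.imwrite("pics/w1.png",d["pixels"][:,:,::-1])
for n,p in dict(tab=(-.096,0,.036),piv=(-.085,0,.098),keep=(-.077,0,.132),h1=(-.04,.038,.177),h2=(-.04,-.038,.177),c1=(-.07,.1,.145),c2=(-.07,-.1,.145)).items(): print(n,proj(d,case(*p)).round(1))
E
```

```text
[-38.8   4.   93.9  32.5  72.1  12.6]
tab [254.3 217.5]
piv [254.3 202.5]
keep [254.2 190.7]
h1 [220.8 149.3]
h2 [287.6 149.3]
c1 [172.4 182.5]
c2 [335.7 182.5]
```

View pics/w1.png

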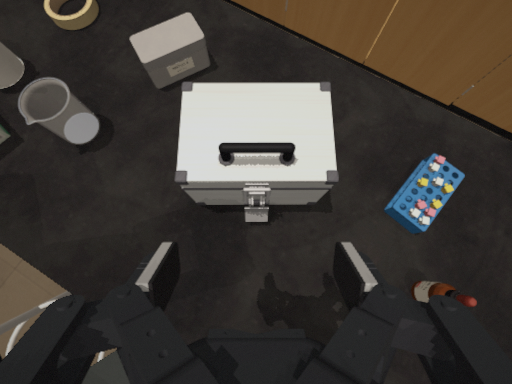

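The wrist view shows the lid front edge at about (178,182)–(335,183), the handle at (220–294,148), the latch tab at (257,215), and the bottle on the right at (440,292). My predictions fit except for about 3 px sideways, so I'll refine that.

```bash
python3 - <<'E'
from h import *
d=dict(np.load("w1.npz"));p=d["pixels"]
hm,st,c=blob((p.max(2)<70).astype(np.uint8),(205,135,310,157));print("handle",st,c)
w,st,c=blob((p.min(2)>150).astype(np.uint8),(170,75,345,186));print("lid",st,c)
for v in range(182,228,3): print(v,p[v,234:282:2].mean(1).astype(int))
E
```

```text
handle [219 143  76  14 781] [256.40717029 148.05377721]
lid [  177    83   160    99 13125] [255.92114286 129.58133333]
182 [108 110 111 109 109 108 126 126 116 115 116 113 114 121 102 117 125 102
 100 102 100 100 101 100]
185 [103 103 103 102 102 100  81  84  88  91  89  86  84  91  86  84  84  92
 102 102 101 100 101 100]
188 [ 61  61  59  61  55 180 192 192 191 192 192 192 192 191 192 192 192 190
 109  61  59  60  62  61]
191 [106 106 105 106  86 100 105 108 134 138 149 141 138 141 145 130  99 103
  87 104 105 105 105 106]
194 [103 103 103 104  95  96  90  85 116 116 115 113 112 112 111 100  79  97
  95 103 104 104 103 104]
197 [104 103 104 103  99  96  94  96  97 146  96  93  95 112 104  99  88  94
 101 103 101 102 102 102]
200 [ 94  96 102 102  95  95  93 115 153 185  60  60  60 110 101 112  89  85
 102 102 101 101 102 103]
203 [ 89  89  89  91  94  88  88  94 145 187  53  55  48 161 142 141  61  64
  88  89  89  95  97  96]
206 [21 21 23 23 24 34 55 58 76 61 36 39 38 56 72 55 44 40 21 20 25 26 24 25]
209 [20 20 18 20 20 52 80 79 80 79 80 79 80 80 80 79 80 59 20 22 22 24 25 23]
212 [ 35  30  34  29  32  52 117  92 105  92  94  93  98 104  94  93  96  36
  22  19  21  23  28  24]
215 [ 33  33  33  34  36  53 136 136 135 135 135 127 124 115 130 134 131  31
  21  22  24  23  24  26]
218 [ 32  29  33  32  34  47 136 136 136 136 136 134 134 140 137 139 139  25
  21  24  28  28  29  39]
221 [ 30  29  29  33  34  34 125 128 120 118 118 120 125 124 122 119 107  22
  26  30  34  41  38  41]
224 [27 31 33 32 32 34 35 32 25 27 26 23 28 26 26 30 25 30 29 43 43 41 39 42]
227 [30 32 32 30 30 32 31 37 35 39 42 43 43 39 43 42 40 40 42 42 41 43 40 41]
```

```bash
sed -i 's/C=np.array(\[.6155,.0105,0\])/C=np.array([.617,.0079,0])/' h.py; python3 - <<'E'
from h import *
from rig import env
z=np.array(env.observe()["tool_rot"])[:,2]
t=case(-.099,0,.033)+.004*z
print(z,t,delta(t))
E
```

```text
[ 0.47032812  0.27836845 -0.83743804] [ 0.53411087 -0.04212333  0.02965025] [-0.1     0.0015  0.2676]
```

Request:
tcp_steps:
  motion: [-0.05,0,0,0,0.06,-0.05,0.0015,0,0,0.06,0,0,0.05,0,0.06,0,0,0.05,0,0.06,0,0,0.05,0,0.06,0,0,0.05,0,0.06,0,0,0,0,0.06,0,0,0,0,0.06]

```text
time_s: 7.55
position: [0.502, -0.0589, 0.0841]
tool_rot: [[0.716, 0.52, 0.466], [0.436, -0.854, 0.283], [0.545, 0.001, -0.838]]
ft_force: [-0.8, -0.8, -1.0]
grip_width: 0.0602
gripper_force: 0.0
```

```bash
python3 - <<'E'
from h import *
from rig import env
z=np.array(env.observe()["tool_rot"])[:,2]
t=case(-.099,0,.033)+.004*z
print(z,t,delta(t))
d=env.get_image("wrist");np.savez("w2.npz",**d);cv2.imwrite("pics/w2.png",d["pixels"][:,:,::-1])
for n,p in dict(tab=(-.096,0,.036),l=(-.096,.018,.036),r=(-.096,-.018,.036),piv=(-.085,0,.098),keep=(-.077,0,.132)).items(): print(n,proj(d,case(*p)).round(1))
E
```

```text
[ 0.4663493   0.28279323 -0.83818036] [ 0.53409496 -0.04210563  0.02964728] [0.0006 0.0023 0.0654]
tab [258.6 206.6]
l [235.  206.5]
r [282.3 206.7]
piv [259.7 165.1]
keep [260.8 121. ]
```

View pics/w2.png

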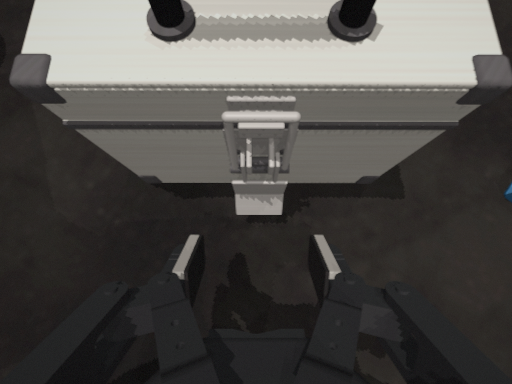

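The wrist view shows the tab at u 235–284 and v 182–215, the hook bar in the catch at (261,117), and the pads at u 188 and 326, centred on about 257. The tab sits between them, so I'm advancing.

Request:
tcp_steps:
  motion: [0,0.001,0.03,0,0.06,0,0.001,0.025,0,0.06,0,0,0.012,0,0.06,0,0,0,0,0.06]

```text
time_s: 8.0
position: [0.5343, -0.0433, 0.0289]
tool_rot: [[0.716, 0.517, 0.469], [0.434, -0.856, 0.28], [0.546, 0.003, -0.837]]
ft_force: [-1.1, -0.4, 0.1]
grip_width: 0.0601
gripper_force: 0.0
```

Request:
tcp_steps:
  motion: [0,0,0,0,0.02,0,0,0,0,0.02,0,0,0,0,0.02,0,0,0,0,0.02,0,0,0,0,0.02]
  squeeze: 30

```text
time_s: 8.5
position: [0.5329, -0.0425, 0.0293]
tool_rot: [[0.717, 0.517, 0.468], [0.433, -0.856, 0.283], [0.547, 0.0, -0.837]]
ft_force: [-7.3, 2.5, 12.8]
grip_width: 0.0345
gripper_force: 28.5
```

```bash
python3 - <<'E'
from h import *
from rig import env
o=env.observe();R=o["tool_rot"];P=o["position"]-C;print("case",P@EX,P@EY,P[2])
E
```

```text
case -0.09802110825141074 0.0002308504356413789 0.029273586031893443
```

```bash
python3 - <<'E'
import numpy as np
r0=np.array([-.011,-.062]);th=np.linspace(0,1.92,13)
p=np.array([[np.cos(t)*r0[0]+np.sin(t)*r0[1], -np.sin(t)*r0[0]+np.cos(t)*r0[1]] for t in th])
d=np.diff(p,axis=0);print(np.c_[th[1:],d@[.838,.547],d@[.547,-.838]].round(3))
E
```

```text
[[ 1.60e-01 -7.00e-03 -7.00e-03]
 [ 3.20e-01 -5.00e-03 -8.00e-03]
 [ 4.80e-01 -4.00e-03 -9.00e-03]
 [ 6.40e-01 -3.00e-03 -1.00e-02]
 [ 8.00e-01 -1.00e-03 -1.00e-02]
 [ 9.60e-01  1.00e-03 -1.00e-02]
 [ 1.12e+00  2.00e-03 -1.00e-02]
 [ 1.28e+00  4.00e-03 -9.00e-03]
 [ 1.44e+00  5.00e-03 -9.00e-03]
 [ 1.60e+00  7.00e-03 -8.00e-03]
 [ 1.76e+00  8.00e-03 -7.00e-03]
 [ 1.92e+00  9.00e-03 -5.00e-03]]
```

Request:
tcp_steps:
  motion: [-0.007,0,-0.007,0,0.02,-0.005,0,-0.008,0,0.02,-0.004,0,-0.009,0,0.02,-0.003,0,-0.01,0,0.02]

```text
time_s: 8.9
position: [0.5033, -0.0604, 0.0467]
tool_rot: [[0.717, 0.517, 0.467], [0.433, -0.856, 0.282], [0.546, -0.0, -0.838]]
ft_force: [2.0, 6.8, 1.3]
grip_width: 0.0346
gripper_force: 30.0
```

Request:
tcp_steps:
  motion: [-0.001,0,-0.01,0,0.02,0.001,0,-0.01,0,0.02,0.002,0,-0.01,0,0.02,0.004,0,-0.009,0,0.02]

```text
time_s: 9.3
position: [0.4891, -0.069, 0.0819]
tool_rot: [[0.719, 0.517, 0.465], [0.433, -0.856, 0.282], [0.544, -0.001, -0.839]]
ft_force: [-0.3, 5.6, -3.6]
grip_width: 0.0343
gripper_force: 35.8
```

Request:
tcp_steps:
  motion: [0.005,0,-0.009,0,0.02,0.007,0,-0.008,0,0.02,0.008,0,-0.007,0,0.02,0.009,0,-0.005,0,0.02,0,0,0,0,0.02]

```text
time_s: 9.8
position: [0.4964, -0.0645, 0.1224]
tool_rot: [[0.718, 0.518, 0.465], [0.435, -0.856, 0.281], [0.543, 0.001, -0.84]]
ft_force: [-7.7, 1.8, -0.9]
grip_width: 0.0345
gripper_force: 35.9
```

```bash
python3 - <<'E'
from h import *
from rig import env
o=env.observe();P=o["position"]-C;print("case",P@EX,P@EY,P[2])
d=env.get_image("wrist");cv2.imwrite("pics/w3.png",d["pixels"][:,:,::-1])
E
```

```text
case -0.14066502394852254 0.0002808062660912004 0.12240617427996361
```

View pics/w3.png

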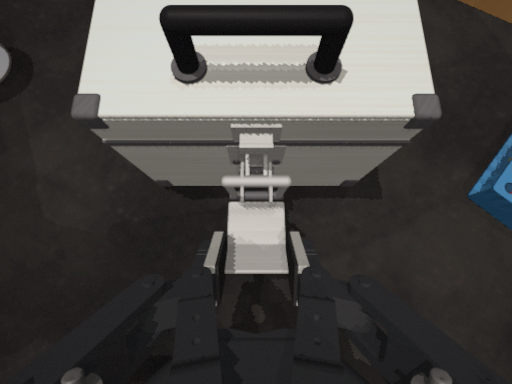

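The hook bar is now at (256,183), well clear of the catch at (256,140), so the latch is released. Next: let go, back off, and turn 90° for the handle.

Request:
tcp_steps:
  motion: [0,0,0,0,0.06,0,0,0,0,0.06,0,0,-0.03,0,0.06,0,0,-0.05,0,0.06,0.02,0,-0.04,0,0.03]

```text
time_s: 10.35
position: [0.4543, -0.0909, 0.2342]
tool_rot: [[0.72, 0.514, 0.466], [0.431, -0.858, 0.28], [0.543, -0.001, -0.84]]
ft_force: [1.1, -0.6, 0.2]
grip_width: 0.0474
gripper_force: 0.0
```

Request:
tcp_steps:
  motion: [0.03,0,-0.03,8.5,0.03,0,0,0,8.5,0.03,0,0,0,8.5,0.03,0,0,0,8.5,0.03,0,0,0,8.5,0.03,0,0,0,8.5,0.03,0,0,0,8.5,0.03,0,0,0,8.5,0.03,0,0,0,8.5,0.03,0,0,0,8.5,0.03]

```text
time_s: 11.35
position: [0.4628, -0.0864, 0.2701]
tool_rot: [[0.584, -0.664, 0.468], [-0.81, -0.515, 0.28], [0.055, -0.542, -0.838]]
ft_force: [0.1, -0.8, -0.8]
grip_width: 0.0301
gripper_force: 0.0
```

Request:
tcp_steps:
  motion: [0,0,0,5,0.03,0,0,0,0,0.03]

```text
time_s: 11.55
position: [0.4628, -0.0863, 0.2701]
tool_rot: [[0.528, -0.709, 0.468], [-0.849, -0.447, 0.28], [0.011, -0.545, -0.838]]
ft_force: [1.0, -0.2, 0.1]
grip_width: 0.0302
gripper_force: 0.0
```

```bash
python3 - <<'E'
from h import *
from rig import env
o=env.observe();P=o["position"]-C;print("case",P@EX,P@EY,P[2],o["q"].round(1))
z=o["tool_rot"][:,2];t=case(-.04,0,.177);print(delta(t-.1*z),delta(t))
E
```

```text
case -0.18071255407520903 -0.0010457092767146333 0.27007247554715613 [-42.1   5.2  99.4  34.1  68.5  95. ]
[-0.0002 -0.0672  0.0547] [-0.0002 -0.0672  0.1547]
```

Request:
tcp_steps:
  motion: [0,-0.04,0.02,1,0.03,0,-0.027,0.034,0,0.03,0,0,0,0,0.03,0,0,0,0,0.03]

```text
time_s: 11.95
position: [0.5357, -0.0407, 0.2606]
tool_rot: [[0.519, -0.717, 0.466], [-0.855, -0.436, 0.282], [0.001, -0.545, -0.839]]
ft_force: [0.2, -0.3, 0.7]
grip_width: 0.0299
gripper_force: 0.0
```

```bash
python3 - <<'E'
from h import *
from rig import env
o=env.observe();P=o["position"]-C;print("case",P@EX,P@EY,P[2])
d=env.get_image("wrist");cv2.imwrite("pics/w4.png",d["pixels"][:,:,::-1])
for p in [(-.04,0,.177),(-.04,.038,.177),(-.04,-.038,.177),(-.07,.1,.145),(-.07,-.1,.145)]: print(proj(d,case(*p)).round(1))
print(delta(case(-.04,0,.177)))
E
```

```text
case -0.09477651687156947 0.00036314140527368585 0.2606109896321753
[256.  194.7]
[255.9 232.5]
[256.2 153. ]
[296.  280.6]
[308.   76.2]
[ 0.     -0.0007  0.1005]
```

View pics/w4.png

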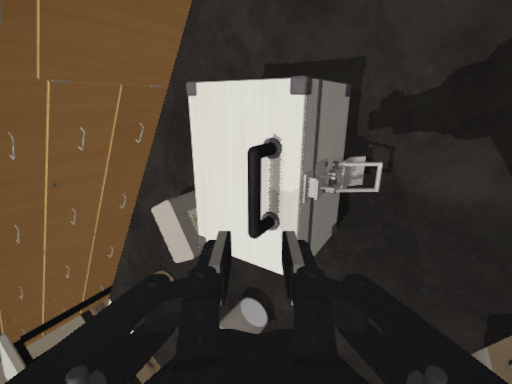

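The handle bar is at (255, 148–236) against a predicted (256,195), so it matches. The freed hook hangs out at (365,175). Going in to grip the bar.

Request:
tcp_steps:
  motion: [0,0,0.04,0,0.03,0,0,0.04,0,0.03,0,0,0.02,0,0.03,0,0,0,0,0.03]

```text
time_s: 12.4
position: [0.5817, -0.0133, 0.1753]
tool_rot: [[0.517, -0.719, 0.464], [-0.856, -0.433, 0.282], [-0.002, -0.543, -0.84]]
ft_force: [0.2, 0.1, 1.0]
grip_width: 0.03
gripper_force: 0.0
```

Request:
tcp_steps:
  motion: [0,0,0,0,0.0,0,0,0,0,0.0,0,0,0,0,0.0,0,0,0,0,0.0]
  squeeze: 60

```text
time_s: 12.8
position: [0.5832, -0.0133, 0.1795]
tool_rot: [[0.516, -0.716, 0.471], [-0.857, -0.432, 0.281], [0.003, -0.549, -0.836]]
ft_force: [10.1, 6.8, -1.8]
grip_width: 0.0093
gripper_force: 58.4
```

```bash
python3 - <<'E'
from h import *
from rig import env
o=env.observe();P=o["position"]-C;print("case",P@EX,P@EY,P[2])
r0=np.array([P@EX-.07,P[2]-.115]);th=np.linspace(0,.9,11)
p=np.array([[np.cos(t)*r0[0]+np.sin(t)*r0[1], -np.sin(t)*r0[0]+np.cos(t)*r0[1]] for t in th])
d=np.diff(p,axis=0);print(r0,np.c_[d@[-.838,-.545],d@[.545,-.838]].round(3).tolist())
E
```

```text
case -0.03988012502447243 -0.0007301811076214896 0.1794969612309934
[-0.10988013  0.06449696] [[-0.01, -0.005], [-0.011, -0.004], [-0.011, -0.003], [-0.011, -0.002], [-0.011, -0.001], [-0.011, 0.0], [-0.011, 0.001], [-0.011, 0.002], [-0.011, 0.003], [-0.011, 0.004]]
```

Request:
tcp_steps:
  motion: [0,-0.01,-0.005,0,0,0,-0.011,-0.004,0,0,0,-0.011,-0.003,0,0,0,-0.011,-0.002,0,0]

```text
time_s: 13.2
position: [0.6053, 0.0, 0.2136]
tool_rot: [[0.516, -0.719, 0.466], [-0.857, -0.434, 0.279], [0.002, -0.543, -0.84]]
ft_force: [-6.6, -5.3, -2.1]
grip_width: 0.0091
gripper_force: 58.6
```

Request:
tcp_steps:
  motion: [0,-0.011,-0.001,0,0,0,-0.011,0,0,0,0,-0.011,0.001,0,0,0,-0.011,0.002,0,0,0,0,0,0,0]

```text
time_s: 13.7
position: [0.6393, 0.0205, 0.2375]
tool_rot: [[0.516, -0.716, 0.47], [-0.857, -0.434, 0.28], [0.003, -0.547, -0.837]]
ft_force: [-2.3, 0.3, 5.7]
grip_width: 0.0094
gripper_force: 60.9
```

```bash
python3 - <<'E'
from h import *
from rig import env
o=env.observe();P=o["position"]-C;r=np.array([P@EX-.07,P[2]-.115]);print("case",P@EX,P@EY,P[2],np.hypot(*r), np.arctan2(r[1],-r[0])-np.arctan2(.062,.11))
E
```

```text
case 0.025573947451230244 -0.00069996160806393 0.237460499942231 0.13026990516296238 0.7095308182253866
```

Request:
tcp_steps:
  motion: [0,-0.011,0.003,0,0,0,-0.011,0.004,0,0,0,0,0,0,0]

```text
time_s: 14.0
position: [0.6585, 0.0322, 0.2425]
tool_rot: [[0.516, -0.717, 0.469], [-0.857, -0.433, 0.28], [0.002, -0.547, -0.837]]
ft_force: [0.4, 1.6, 4.2]
grip_width: 0.0094
gripper_force: 62.3
```

Request:
tcp_steps:
  motion: [0,0,0,0,0.03,0,0,0,0,0.03,0,0,0,0,0.03]

```text
time_s: 14.3
position: [0.658, 0.0324, 0.2408]
tool_rot: [[0.516, -0.718, 0.467], [-0.857, -0.433, 0.281], [0.0, -0.545, -0.838]]
ft_force: [0.6, -1.0, 0.8]
grip_width: 0.0299
gripper_force: 0.0
```

Request:
tcp_steps:
  motion: [0,0,-0.03,0,0.03,0,0,-0.05,0,0.03,0,0,-0.05,0,0.0,0,0,-0.02,0,0.0]

```text
time_s: 14.7
position: [0.5872, -0.0104, 0.3708]
tool_rot: [[0.516, -0.715, 0.472], [-0.857, -0.434, 0.279], [0.005, -0.548, -0.836]]
ft_force: [0.5, 0.6, 0.3]
grip_width: 0.0017
gripper_force: 0.0
```

```bash
python3 - <<'E'
from h import *
from rig import env
o=env.observe();P=o["position"]-C;print("case",P@EX,P@EY,P[2])
t=case(-.07,0,.165);print(delta(t))
E
```

```text
case -0.03502756730834143 -0.00029076359623846066 0.3708267405135808
[-0.0014  0.142   0.153 ]
```

Request:
tcp_steps:
  motion: [0.015,0.047,0,0,0,0.015,0.047,0,0,0,0,0.006,0.02,0,0,0,0,0.04,0,0,0,0,0.04,0,0,0,0,0.035,0,0,0,0,0,0,0]

```text
time_s: 15.4
position: [0.5943, -0.0391, 0.1947]
tool_rot: [[0.518, -0.721, 0.461], [-0.856, -0.432, 0.285], [-0.006, -0.542, -0.841]]
ft_force: [-0.5, -0.5, 0.9]
grip_width: 0.0001
gripper_force: 0.0
```

Request:
tcp_steps:
  motion: [0,-0.01,0,0,0,0,-0.01,0.001,0,0,0,-0.01,0.002,0,0,0,-0.01,0.002,0,0,0,-0.01,0.002,0,0]

```text
time_s: 15.9
position: [0.6346, -0.0167, 0.221]
tool_rot: [[0.516, -0.718, 0.467], [-0.856, -0.433, 0.281], [0.001, -0.545, -0.838]]
ft_force: [-2.8, -2.6, 0.0]
grip_width: 0.0002
gripper_force: 1.6
```

Request:
tcp_steps:
  motion: [0,-0.01,0.003,0,0,0,-0.01,0.003,0,0,0,-0.01,0.003,0,0]

```text
time_s: 16.2
position: [0.6605, -0.0008, 0.229]
tool_rot: [[0.516, -0.718, 0.467], [-0.856, -0.433, 0.281], [-0.0, -0.545, -0.839]]
ft_force: [-2.0, -2.1, 0.1]
grip_width: -0.0
gripper_force: 1.4
```

```bash
python3 - <<'E'
from h import *
from rig import env
o=env.observe();P=o["position"]-C;print("case",P@EX,P@EY,P[2])
E
```

```text
case 0.03277854408750981 -0.029909332488344 0.229001294184332
```

Request:
tcp_steps:
  motion: [0,-0.01,0.004,0,0,0,-0.01,0.004,0,0,0,-0.01,0.004,0,0,0,-0.01,0.005,0,0,0,-0.01,0.005,0,0]

```text
time_s: 16.7
position: [0.706, 0.0271, 0.236]
tool_rot: [[0.517, -0.72, 0.463], [-0.856, -0.433, 0.282], [-0.002, -0.542, -0.84]]
ft_force: [-3.3, -2.1, -9.0]
grip_width: 0.0
gripper_force: 4.3
```

Request:
tcp_steps:
  motion: [0,0,0,0,0]

```text
time_s: 16.8
position: [0.7067, 0.0275, 0.237]
tool_rot: [[0.517, -0.718, 0.466], [-0.856, -0.434, 0.282], [-0.001, -0.545, -0.839]]
ft_force: [-1.9, 0.3, -3.4]
grip_width: 0.0003
gripper_force: 1.4
```

```bash
python3 - <<'E'
from h import *
from rig import env
o=env.observe();P=o["position"]-C;print("case",P@EX,P@EY,P[2])
d=env.get_image("scene");cv2.imwrite("pics/s2.png",cv2.resize(d["pixels"][110:270,170:410,::-1],None,fx=3,fy=3))
d=env.get_image("top");cv2.imwrite("pics/t2.png",d["pixels"][:,:,::-1])
E
```

```text
case 0.08695069006405731 -0.029585440877704795 0.23695851264337658
```

View pics/s2.png

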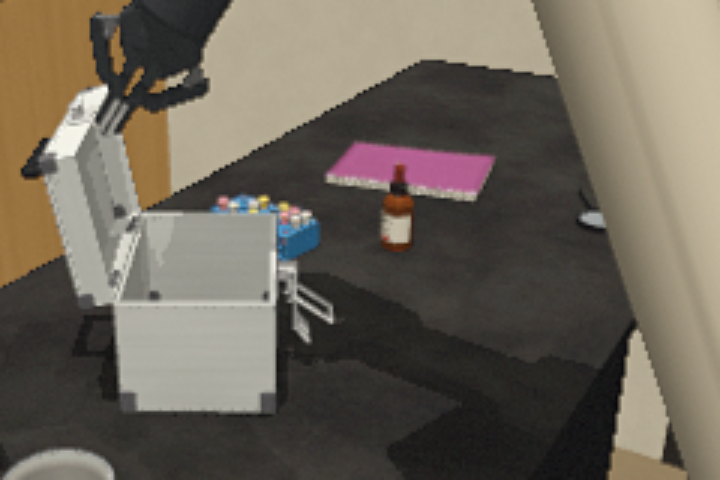

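The scene crop shows the lid standing open past upright on the left, the lever and hook hanging free at (300,305), and the bottle still upright at (397,210). Backing out and locating the bottle.

Request:
tcp_steps:
  motion: [0,0.02,0,0,0,0,0.03,-0.03,0,0.03,0,0,-0.05,0,0.06,0,0,-0.05,0,0.085,0,0,-0.05,0,0.085]

```text
time_s: 17.4
position: [0.5852, -0.0463, 0.3648]
tool_rot: [[0.516, -0.716, 0.471], [-0.857, -0.433, 0.28], [0.003, -0.548, -0.837]]
ft_force: [-0.2, -0.3, 1.2]
grip_width: 0.0584
gripper_force: 0.0
```

```bash
python3 - <<'E'
from h import *
from rig import env
t=dict(np.load("top0.npz"));s=dict(np.load("scene0.npz"))
print("teat top",onz(t,(373,206),.105),"shoulder",onz(t,(368.9,207.4),.068))
q=s["pixels"].astype(int)
m,st,c=blob((q[...,0]-q[...,2]>25).astype(np.uint8),(290,160,315,200));print(st,c)
for v in range(162,198): 
    r=q[v,292:314];print(v,(r[:,0]-r[:,2]).tolist() if v>185 or v<168 else '') 
f=onz(s,(302.3,193.5),0);c0,_=ray(s,(0,0));u=(f-c0);u[2]=0;u/=np.linalg.norm(u);print("foot",f,f+.0185*u)
E
```

```text
teat top [ 0.57046078 -0.33078738  0.105     ] shoulder [ 0.56889748 -0.32561056  0.068     ]
[290 160  25  13 280] [302.62142857 165.19642857]
162 [36, 33, 32, 32, 34, 34, 35, 34, 34, 35, 34, 34, 33, 35, 32, 34, 34, 35, 34, 33, 35, 33]
163 [35, 37, 37, 33, 34, 35, 36, 35, 33, 34, 36, 35, 33, 33, 34, 34, 34, 34, 33, 34, 34, 35]
164 [37, 36, 36, 36, 36, 36, 35, 35, 35, 35, 51, 58, 44, 33, 34, 34, 33, 33, 32, 33, 34, 34]
165 [36, 36, 36, 36, 37, 35, 35, 36, 34, 35, 88, 93, 77, 35, 33, 34, 35, 35, 33, 33, 34, 34]
166 [37, 37, 36, 35, 36, 37, 36, 35, 33, 37, 84, 79, 75, 39, 33, 34, 35, 34, 36, 35, 34, 36]
167 [37, 36, 36, 36, 37, 36, 36, 37, 32, 36, 74, 59, 53, 37, 34, 34, 34, 35, 34, 34, 34, 33]
168 
169 
170 
171 
172 
173 
174 
175 
176 
177 
178 
179 
180 
181 
182 
183 
184 
185 
186 [6, 3, 5, 4, 8, 20, 23, 25, 27, 27, 30, 28, 28, 29, 33, 33, 2, 5, 5, 7, 6, 7]
187 [5, 9, 6, 4, 9, 24, 28,
[... 216 characters left out ...]
, 5]
190 [8, 9, 8, 8, 13, 38, 46, 46, 21, 27, 26, 26, 26, 25, 40, 17, 2, 4, 4, 7, 7, 8]
191 [9, 7, 6, 6, 10, 38, 60, 64, 54, 52, 54, 53, 53, 61, 53, 15, 2, 4, 4, 7, 6, 5]
192 [5, 5, 9, 6, 5, 22, 49, 58, 57, 62, 67, 66, 64, 57, 39, 8, 5, 6, 10, 8, 8, 7]
193 [8, 6, 8, 6, 5, 3, 8, 34, 42, 60, 64, 59, 50, 18, 6, 4, 6, 5, 6, 4, 7, 9]
194 [7, 7, 5, 5, 3, 7, 5, 1, 1, -1, 0, -3, -1, 1, 5, 5, 5, 6, 9, 7, 6, 4]
195 [7, 7, 6, 7, 8, 7, 8, 7, 5, 3, 1, 4, 7, 5, 6, 6, 5, 8, 5, 7, 7, 7]
196 [7, 9, 8, 11, 7, 7, 7, 6, 6, 7, 5, 7, 4, 5, 6, 6, 8, 6, 8, 6, 7, 4]
197 [7, 7, 7, 5, 7, 9, 8, 7, 6, 7, 7, 6, 8, 7, 6, 9, 8, 7, 10, 7, 6, 6]
foot [ 0.56250161 -0.31089132  0.        ] [ 0.57016165 -0.32773097  0.        ]
```

Request:
tcp_steps:
  motion: [0,0,0,-8.5,0.085,0,0,0,-8.5,0.085,0,0,0,-8.5,0.085,0,0,0,-8.5,0.085,0,0,0,-8.5,0.085,0,0,0,-8.5,0.085,0,0,0,-8.5,0.085,0,0,0,-8.5,0.085,0,0,0,-8.5,0.085,0,0,0,-8.5,0.085]

```text
time_s: 18.4
position: [0.5864, -0.0458, 0.3633]
tool_rot: [[0.755, 0.456, 0.471], [0.362, -0.889, 0.28], [0.547, -0.041, -0.836]]
ft_force: [-0.7, -0.2, 0.2]
grip_width: 0.0849
gripper_force: 0.0
```

Request:
tcp_steps:
  motion: [0,0,0,-6,0.085,0,0,0,0,0.085,0,0,0,0,0.085]

```text
time_s: 18.7
position: [0.5862, -0.0458, 0.3625]
tool_rot: [[0.709, 0.526, 0.469], [0.446, -0.85, 0.281], [0.547, 0.01, -0.837]]
ft_force: [-0.0, -0.2, -0.7]
grip_width: 0.085
gripper_force: 0.0
```

```bash
python3 - <<'E'
from h import *
from rig import env
z=env.observe()["tool_rot"][:,2];T=np.array([.570,-.329,.055])+.010*z
print(delta(T-.15*z))
E
```

```text
[-0.3057  0.2291  0.0304]
```

Request:
tcp_steps:
  motion: [-0.038,0.0286,0.0038,1.2,0.085,-0.038,0.0286,0.0038,0,0.085,-0.038,0.0286,0.0038,0,0.085,-0.038,0.0286,0.0038,0,0.085,-0.038,0.0286,0.0038,0,0.085,-0.038,0.0286,0.0038,0,0.085,-0.038,0.0286,0.0038,0,0.085,-0.038,0.0286,0.0038,0,0.085,0,0,0,0,0.085,0,0,0,0,0.085]

```text
time_s: 19.7
position: [0.4997, -0.3655, 0.1699]
tool_rot: [[0.721, 0.511, 0.468], [0.427, -0.86, 0.281], [0.545, -0.003, -0.838]]
ft_force: [0.2, -0.3, 0.9]
grip_width: 0.085
gripper_force: 0.0
```

```bash
python3 - <<'E'
from h import *
from rig import env
o=env.observe();z=o["tool_rot"][:,2];B=np.array([.570,-.329,.055]);T=B+.010*z
print(delta(T),o["q"].round(1))
d=env.get_image("wrist");cv2.imwrite("pics/w5.png",d["pixels"][:,:,::-1])
for h in(0,.035,.07,.105): print(h,proj(d,[.570,-.329,h]).round(1))
E
```

```text
[0.0036 0.0049 0.1494] [-60.2  30.6  79.3  34.5  74.1 -11.8]
0 [260.  192.2]
0.035 [260.3 184.5]
0.07 [260.7 174.8]
0.105 [261.3 162.3]
```

View pics/w5.png

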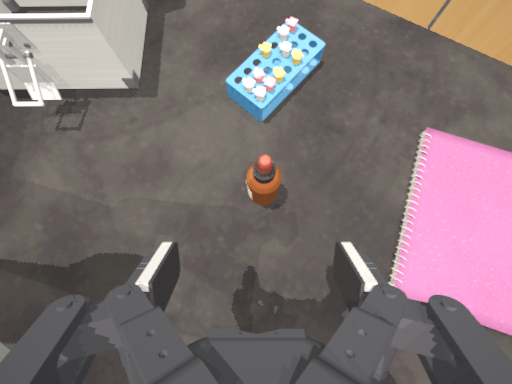

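The wrist view shows the bottle at (264,185), teat at (266,162), about 4 px right of the prediction. I'll add 4.5 mm in tool y.

Request:
tcp_steps:
  motion: [0.0036,0.0095,0.03,0,0.085,0,0,0.04,0,0.085,0,0,0.04,0,0.085,0,0,0.025,0,0.085,0,0,0.0145,0,0.085,0,0,0,0,0.085]

```text
time_s: 20.35
position: [0.5778, -0.3276, 0.0464]
tool_rot: [[0.719, 0.515, 0.466], [0.431, -0.857, 0.283], [0.545, -0.003, -0.838]]
ft_force: [0.2, -0.2, 0.7]
grip_width: 0.0852
gripper_force: 0.0
```

Request:
tcp_steps:
  motion: [0,0,0,0,0.06,0,0,0,0,0.045,0,0,0,0,0.035,0,0,0,0,0.025,0,0,0,0,0.025,0,0,0,0,0.025]
  squeeze: 25

```text
time_s: 20.95
position: [0.5771, -0.3298, 0.0478]
tool_rot: [[0.719, 0.513, 0.468], [0.43, -0.858, 0.28], [0.545, -0.0, -0.838]]
ft_force: [-2.6, 0.0, 6.4]
grip_width: 0.0361
gripper_force: 26.6
```

```bash
python3 - <<'E'
from h import *
from rig import env
o=env.observe();z=o["tool_rot"][:,2];print("grasp pt",o["position"]-.008*z)
E
```

```text
grasp pt [ 0.57333075 -0.33208289  0.0545032 ]
```

Request:
tcp_steps:
  motion: [0.011,0,-0.0168,0,0.025,0.0218,0,-0.0335,0,0.025,0.0273,0,-0.0419,0,0.025,0.0273,0,-0.0419,0,0.025,0.0218,0,-0.0335,0,0.025,0,0,0,0,0.025]
  squeeze: 30

```text
time_s: 21.55
position: [0.5783, -0.3305, 0.2533]
tool_rot: [[0.716, 0.514, 0.473], [0.435, -0.858, 0.274], [0.547, 0.01, -0.837]]
ft_force: [0.8, 0.1, -0.1]
grip_width: 0.0359
gripper_force: 30.2
```

```bash
python3 - <<'E'
from h import *
from rig import env
o=env.observe();z=o["tool_rot"][:,2];T=case(.032,0,0)+.008*z; T[2]=o["position"][2]
print(delta(T),T)
E
```

```text
[ 0.2052 -0.2705  0.1308] [0.64818472 0.0266203  0.25329482]
```

Request:
tcp_steps:
  motion: [0.01,-0.013,0.0065,0,0.025,0.0205,-0.027,0.0131,0,0.025,0.0205,-0.027,0.0131,0,0.025,0.0205,-0.027,0.0131,0,0.025,0.0205,-0.027,0.0131,0,0.025,0.0205,-0.027,0.0131,0,0.025,0.0205,-0.027,0.0131,0,0.025,0.0205,-0.027,0.0131,0,0.025,0.0205,-0.027,0.0131,0,0.025,0.0205,-0.027,0.0131,0,0.025]

```text
time_s: 22.55
position: [0.6431, 0.0114, 0.247]
tool_rot: [[0.721, 0.514, 0.464], [0.43, -0.858, 0.282], [0.543, -0.004, -0.84]]
ft_force: [0.8, -0.7, -0.9]
grip_width: 0.0366
gripper_force: 30.2
```

Request:
tcp_steps:
  motion: [0.01,-0.0145,0.0064,0,0.025,0,0,0,0,0.025,0,0,0,0,0.025,0,0,0,0,0.025]

```text
time_s: 22.95
position: [0.6464, 0.0267, 0.2482]
tool_rot: [[0.721, 0.513, 0.466], [0.429, -0.858, 0.281], [0.544, -0.002, -0.839]]
ft_force: [-0.3, -0.3, -0.8]
grip_width: 0.0363
gripper_force: 30.2
```

```bash
python3 - <<'E'
from h import *
from rig import env
o=env.observe();z=o["tool_rot"][:,2];T=case(.032,0,0)+.008*z; T[2]=.064
print(delta(T),T)
for n in ["wrist","scene"]:
    d=env.get_image(n);cv2.imwrite(f"pics/{n}6.png",d["pixels"][:,:,::-1] if n=="wrist" else cv2.resize(d["pixels"][110:270,170:410,::-1],None,fx=3,fy=3))
E
```

```text
[-0.099   0.0013  0.1554] [0.64812849 0.02667701 0.064     ]
```

View pics/scene6.png

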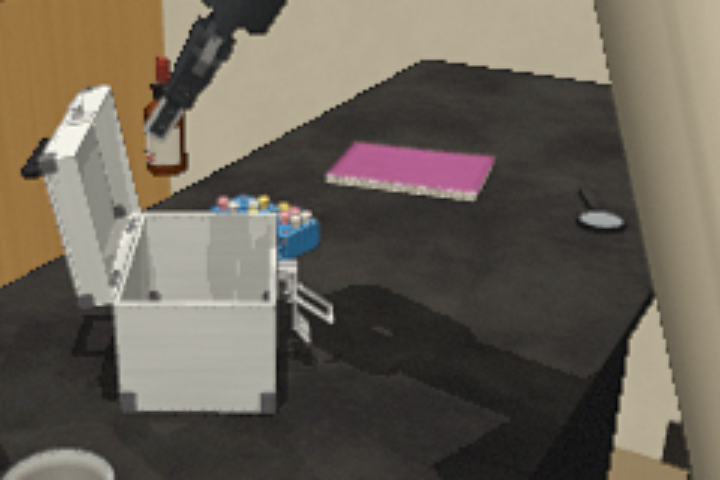

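The crop shows the bottle held upright above the case at (168,125), clear of the open lid. That's one more picture than the 10 I was allowed (I miscounted), so from here I'll check with numbers only. Lowering now.

Request:
tcp_steps:
  motion: [-0.0109,0.0005,0.0168,0,0.025,-0.0163,0,0.0252,0,0.025,-0.0163,0,0.0252,0,0.025,-0.0163,0,0.0252,0,0.025,-0.0163,0,0.0252,0,0.025,-0.0109,0,0.0168,0,0.025,-0.0054,0,0.0084,0,0.025,0,0,0,0,0.025,0,0,0,0,0.025]

```text
time_s: 23.95
position: [0.6476, 0.027, 0.0798]
tool_rot: [[0.719, 0.513, 0.468], [0.43, -0.858, 0.281], [0.546, -0.001, -0.838]]
ft_force: [-0.3, 0.5, -0.8]
grip_width: 0.0365
gripper_force: 30.2
```

Now to about 3 mm above the floor, then small steps.

Request:
tcp_steps:
  motion: [-0.0054,0,0.0084,0,0.025,-0.0038,0,0.0059,0,0.025,0,0,0,0,0.025,0,0,0,0,0.025]

```text
time_s: 24.35
position: [0.6472, 0.0275, 0.0618]
tool_rot: [[0.72, 0.514, 0.467], [0.43, -0.858, 0.281], [0.545, -0.002, -0.839]]
ft_force: [0.1, 0.1, -0.1]
grip_width: 0.0361
gripper_force: 30.2
```

Request:
tcp_steps:
  motion: [-0.0011,0,0.0017,0,0.025,0,0,0,0,0.025,0,0,0,0,0.025]

```text
time_s: 24.65
position: [0.6472, 0.0275, 0.0599]
tool_rot: [[0.72, 0.514, 0.467], [0.43, -0.858, 0.281], [0.545, -0.002, -0.838]]
ft_force: [-0.8, -0.7, -0.4]
grip_width: 0.0361
gripper_force: 30.2
```

Request:
tcp_steps:
  motion: [-0.0008,0,0.0013,0,0.025,0,0,0,0,0.025,0,0,0,0,0.025]

```text
time_s: 24.95
position: [0.6472, 0.0275, 0.0583]
tool_rot: [[0.72, 0.514, 0.467], [0.43, -0.858, 0.281], [0.545, -0.002, -0.838]]
ft_force: [-0.1, -0.4, -0.8]
grip_width: 0.0363
gripper_force: 30.2
```

Request:
tcp_steps:
  motion: [-0.0005,0,0.0008,0,0.025,0,0,0,0,0.025,0,0,0,0,0.025]

```text
time_s: 25.25
position: [0.6474, 0.0275, 0.0578]
tool_rot: [[0.719, 0.514, 0.467], [0.43, -0.858, 0.281], [0.546, -0.001, -0.838]]
ft_force: [-1.3, 0.2, 3.6]
grip_width: 0.036
gripper_force: 30.7
```

Request:
tcp_steps:
  motion: [-0.0005,0,0.0008,0,0.025,0,0,0,0,0.025,0,0,0,0,0.025]

```text
time_s: 25.55
position: [0.6475, 0.0276, 0.0578]
tool_rot: [[0.719, 0.514, 0.468], [0.43, -0.858, 0.282], [0.546, -0.001, -0.837]]
ft_force: [-5.3, 0.0, 12.6]
grip_width: 0.0362
gripper_force: 31.7
```

Request:
tcp_steps:
  motion: [-0.0005,0,0.0008,0,0.025,0,0,0,0,0.025,0,0,0,0,0.025]

```text
time_s: 25.85
position: [0.6478, 0.0277, 0.0576]
tool_rot: [[0.718, 0.514, 0.469], [0.43, -0.858, 0.282], [0.547, -0.0, -0.837]]
ft_force: [-8.1, -0.1, 17.8]
grip_width: 0.0363
gripper_force: 32.2
```

Floor contact. I'll relieve the load, open slowly and back out along the tool axis.

Request:
tcp_steps:
  motion: [0.0008,0,-0.0013,0,0.025,0,0,0,0,0.025]
  squeeze: 20

```text
time_s: 26.05
position: [0.6475, 0.0275, 0.0577]
tool_rot: [[0.719, 0.514, 0.468], [0.43, -0.858, 0.281], [0.546, -0.001, -0.838]]
ft_force: [-4.0, -0.7, 8.9]
grip_width: 0.0361
gripper_force: 30.9
```

Request:
tcp_steps:
  motion: [0,0,0,0,0.037,0,0,0,0,0.039,0,0,0,0,0.043,0,0,0,0,0.05,0,0,0,0,0.06,0,0,0,0,0.065,0,0,0,0,0.065]

```text
time_s: 26.75
position: [0.6472, 0.0275, 0.057]
tool_rot: [[0.72, 0.514, 0.467], [0.43, -0.858, 0.281], [0.545, -0.002, -0.838]]
ft_force: [-0.3, -0.4, -0.8]
grip_width: 0.0648
gripper_force: 0.0
```

Request:
tcp_steps:
  motion: [0,0,-0.01,0,0.065,0,0,-0.02,0,0.065,0,0,-0.03,0,0.065,0,0,-0.04,0,0.065,0,0,-0.05,0,0.065,0,0,-0.05,0,0.065,0,0,-0.05,0,0.065,0,0,0,0,0.065,0,0,0,0,0.065]

```text
time_s: 27.65
position: [0.53, -0.0432, 0.2676]
tool_rot: [[0.719, 0.513, 0.469], [0.43, -0.858, 0.28], [0.546, 0.0, -0.838]]
ft_force: [-0.1, -0.5, -0.5]
grip_width: 0.0655
gripper_force: 0.0
```

```bash
python3 - <<'E'
from h import *
from rig import env
d=env.get_image("wrist");p=d["pixels"].astype(int)
for h in(.01,.045,.08,.115): print(h,proj(d,case(.032,0,h)).round(1))
m,st,c=blob((p[...,0]-p[...,2]>35).astype(np.uint8),(200,60,320,240));print("brown",st,c)
red,st,c=blob((p[...,0]-p[...,1]>90).astype(np.uint8),(200,60,320,240));print("red",st,c)
np.savez("w7.npz",**d)
d=env.get_image("top");np.savez("t7.npz",**d);p=d["pixels"].astype(int)
m,st,c=blob((p[...,0]-p[...,2]>35).astype(np.uint8),(235,150,300,225));print("top brown",st,c,proj(d,case(.032,0,.08)))
t=dict(np.load("top0.npz"))["pixels"].astype(int);D=abs(p-t).max(2)
for n,b in dict(rack=(330,138,364,187),tin=(165,132,210,182),beaker=(142,202,180,240)).items(): print(n,(D[b[1]:b[3],b[0]:b[2]]>40).sum())
E
```

```text
0.01 [256.2 173.1]
0.045 [256.3 165.7]
0.08 [256.3 156.8]
0.115 [256.3 146.2]
brown [242 151  27  33 541] [255.81515712 168.75046211]
red [252 143   8   8  48] [255.20833333 146.47916667]
top brown [251 176  13  13 127] [257.18110236 181.96850394] [257.91552807 180.96012034]
rack 2
tin 8
beaker 1
```

The checks agree: the teat is right above the foot, where an upright bottle should show it, and the bystanders haven't moved. The arm is clear, so I'm handing in.

```bash
python3 -c "
from rig import env
print(env.close_job())"
```

```text
the job is handed in; nothing more can be done
None
```

I released the latch, swung the lid past upright, and stood the bottle on the case floor with the rack, tin and beaker unmoved; the job is handed in at about 28 s, but I viewed 11 pictures, one over the limit of 10, and didn't re-check the lid by image after placing the bottle.

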